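# Press the lids of the filled pigment tins home

### The job

The blue-lidded and the yellow-lidded pigment tins are filled and ready to be packed, but their lids are only half on: press both lids straight down until they are fully home. The red-lidded tin still has to be topped up, so leave it as it is with its lid standing proud, and see that all three are left standing upright.

Things in the scene. Friction and masses are not known exactly. Their poses are not given: they have to be found in the camera images.
- blue_lid_top (a point): Centre of the upper face of the blue lid (flat, 72 mm diameter, 24 mm high) on a loose upright steel tin, 80 mm diameter, 0.65 kg, dark neck, blue band; z up. The lid slides down the tin's neck against 7 N friction and stays where pushed. Start: 10-16 mm proud (point 124-130 mm above the table). Fully home: firm stop, point at 114 mm. Pressing near its middle with 12-20 N seats it.
- yellow_lid_top (a point): The same point of the yellow lid, on a tin of the same size with a yellow band; same lid and behaviour: 10 to 16 mm proud at the start, 114 mm above the table when fully home.
- red_lid_top (a point): The same point of the red lid, on a tin of the same size with a red band, 10 to 16 mm proud: to be left alone. A fourth, unlisted tin of this size with a green lid, already shut, stands in the same row; the four stand in any order, 130 mm or more from centre to centre.
There are look-alikes about, which are no part of the job. What is shaped like the part that bears blue_lid_top but orange or purple is not meant.

How it is judged:
By the outcome, as a careful person would: the job done as asked, in the order asked, and still so for the second after the job is handed in, with the robot touching nothing.
It also fails if it takes over 38 s, if anything falls off the work surface, if the arm or the gripper's body presses on something with over 40 N, if the wrist force passes 120 N, or if a joint passes its speed limit or range.

### The arm

A 6-joint arm with a two-finger parallel gripper is mounted at the origin on the work surface. World frame = base frame: x ahead of the robot, y to its left, z up, the work surface at z = 0. Lengths are in m, angles in rad, forces in N, time in s.
With the tool pointing down it reaches from about 0.4 to 0.825 m from the base axis. Payload 7 kg.
Tool frame: the origin (TCP) lies midway between the tips of the shut fingers; the grasp point (between the pads) lies 19 mm behind it; z points along the fingers, x is the direction in which the jaws open and shut, and the axes are right-handed (so a half turn about z gives the same grasp; the last joint's range is limited). The gripper opens to 88 mm and grips with 3 to 60 N. Pads are 19 mm wide; open, the fingers measure 130 mm over their backs; the gripper's body (78 mm by 193 mm) begins 47 mm behind the grasp point.
Start: joints at [1.628, 0.359, 0.012, 0, -1.224, -0.288], TCP at [0.154, 0.657, 0.227] pointing down, gripper open.
Joint ranges: [-3.07, 3.07], [-1.43, 2.12], [-1.02, 1.25], [-3.03, 1.67], [-3.05, -0], [-3.03, 3.03]. Speed limits (rad/s): [2.39, 2.39, 3.01, 3.14, 3.14, 3.14].

### API

Orientations are given as [roll, pitch, yaw] about the fixed x, y, z axes, in that order (R = Rz(yaw) Ry(pitch) Rx(roll)).
In Python, from station import arm, grab_frame, camera_params gives the robot as it stands.
- The arm moves only by the shell command python3 -m handwheel 'ROWS' [FORCE]. ROWS is JSON, a list that holds one entry, the list of rows, each a list of 5 numbers: the finger opening in m, from 0 to 0.0876, then the shift along the tool's x, y, z in m, then the turn about the tool's z in degrees. A call has 1 to 20 rows; each row is the pose to reach, as a shift and turn from the pose measured when the call began, along the tool's axes at that moment; what a row does not reach only later rows make up. A row lasts 1/12 s, in which the tool goes at most 41.7 mm and 7.16 degrees, less where a joint would pass 70% of its speed; a pose out of reach is approached as far as the arm can. A call with a gripper value outside its range is refused whole. The fingers move at their own pace and stop on an object; FORCE is the grip in N (left out, the last holds). Time passes only in rows, so rows that repeat a pose let the fingers close. It gives the time, the measured TCP pose, the force and the opening at its end, in the units of the state.
- arm.get_state(): the state, without advancing time (a new reading comes with each control period).
- grab_frame(name): name is "scene" or "top" or "wrist"; returns the picture (420x560x3 uint8, blue, green, red); there is no depth.
- camera_params(name): a dict with "intrinsics" (3x3 intrinsics, pixels), "R" (3x3) and "t" (3): a world point X has camera coordinates R X + t; the wrist camera has in their place "tool_from_camera" (4x4, takes a point from camera to tool coordinates, whose origin is the TCP and whose axes are the tool frame's). Camera axes: x right, y down, z forward; pixel columns grow to the right and rows downward; lengths in m; the calibration is good to about 2 mm. A picture is of the moment at which its call begins: read the wrist's pose just before it. camera_params takes no time and is no camera call.
- arm.job_done(): hands the job in, once; it reports no verdict.
The state is a dict: "t": time; "q": joint angles; "qd": joint speeds; "joint_efforts": joint torques, N m; "eef_pos": TCP position; "ee_rot": TCP orientation; "force": force on the tool from outside, world axes, zero at the start; "moment": the same for the moment, N m; "width": finger opening in m.
Only numpy, scipy, OpenCV 4.12 (cv2) and the standard library are available. Lean on these libraries where they do the work, as an engineer would, in place of code of your own. Each camera call takes 0.05 s, during which the arm holds its last target.

## Working session

There is one attempt and no reset: what is moved stays moved. The work goes in short steps, Python scripts to look and compute and a shell command to move; the robot and the scene stay as the last step left them, time stands still between calls to the robot, and variables do not carry over. Pictures are saved under pics/ and viewed, and the job is handed in when it is done.

```bash
mkdir -p pics; ls; python3 - <<'E'
from station import arm, grab_frame, camera_params
import cv2
s=arm.get_state();print({k:s[k] for k in('t','eef_pos','ee_rot','force','width')})
for n in('scene','top'):
    cv2.imwrite(f'pics/{n}0.png',grab_frame(n));p=camera_params(n);print(n,p)
print(camera_params('wrist'))
E
```

```text
pics
{'t': 0.0, 'eef_pos': array([0.15429828, 0.65662949, 0.22561383]), 'ee_rot': array([-3.14148704e+00, -1.64896826e-03, -1.80169298e+00]), 'force': array([-0.7555241 , -0.1444174 ,  0.38063269]), 'width': 0.0877045122448389}
scene {'intrinsics': array([[543.97755657,   0.        , 273.40209289],
       [  0.        , 543.97755657, 201.11852272],
       [  0.        ,   0.        ,   1.        ]]), 'R': array([[-2.65990119e-01,  9.63975574e-01, -5.90555160e-04],
       [ 7.40218619e-01,  2.03856264e-01, -6.40717582e-01],
       [-6.17515711e-01, -1.70861686e-01, -7.67776420e-01]]), 't': array([ 0.12009128, -0.33307467,  1.30076767])}
top {'intrinsics': array([[539.84749783,   0.        , 276.08088266],
       [  0.        , 539.84749783, 207.51994432],
       [  0.        ,   0.        ,   1.        ]]), 'R': array([[-0.00673704, -0.99997677,  0.00103317],
       [-0.97810208,  0.00637473, -0.20802809],
       [ 0.20801667, -0.00241204, -0.97812231]]), 't': array([0.01434076, 0.5114493 , 1.02565611])}
{'intrinsics': array([[315.41071694,   0.        , 281.28524238],
       [  0.        , 315.41071694, 209.57915656],
       [  0.        ,   0.        ,   1.        ]]), 'tool_from_camera': array([[ 9.99999472e-01, -6.80051342e-04,  7.70224696e-04,
         5.31780038e-04],
       [ 4.26411583e-04,  9.56699923e-01,  2.91075721e-01,
        -7.89534908e-02],
       [-9.34820342e-04, -2.91075239e-01,  9.56699708e-01,
        -1.57166109e-01],
       [ 0.00000000e+00,  0.00000000e+00,  0.00000000e+00,
         1.00000000e+00]])}
```

View pics/scene0.png

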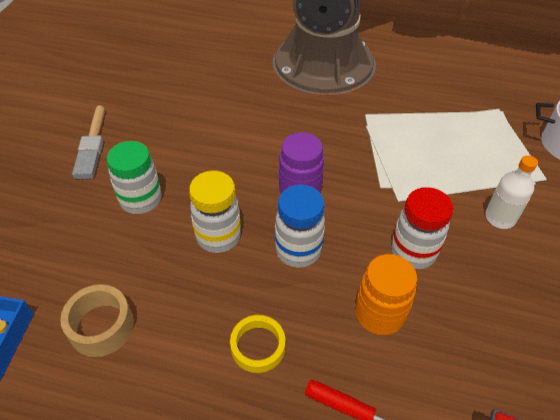

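View pics/top0.png

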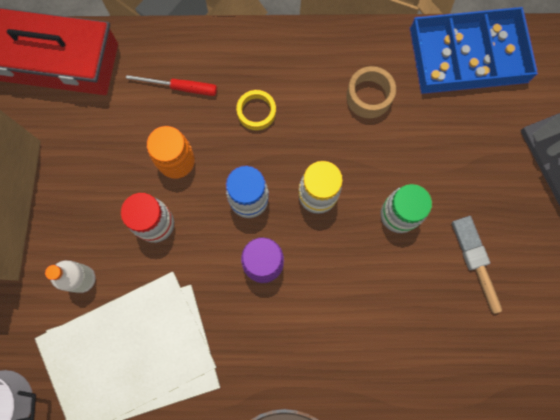

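The four tins in the row, by scene/top pixels:
- red: (428,205) / (142,212)
- blue: (301,205) / (246,186)
- yellow: (213,190) / (323,181)
- green, already shut: (130,158) / (411,203)

The orange (390,275)/(167,146) and purple (302,150)/(263,260) jars are decoys. The yellow ring (258,343)/(256,110) isn't a tin. Blue and yellow in the row fit the description. Next I'll triangulate the lid tops.

```bash
cat > h.py <<'E'
import cv2,numpy as np
from station import camera_params
def ray(n,uv):
    p=camera_params(n);K,R,t=p['intrinsics'],p['R'],p['t']
    d=R.T@np.linalg.inv(K)@np.array([*uv,1.]);return -R.T@t,d/np.linalg.norm(d)
def atz(n,uv,z):
    c,d=ray(n,uv);return c+d*(z-c[2])/d[2]
def proj(n,X):
    p=camera_params(n);q=p['intrinsics']@(p['R']@np.asarray(X)+p['t']);return q[:2]/q[2]
def mask(im,col):
    h=cv2.cvtColor(im,cv2.COLOR_BGR2HSV);H,S,V=h[...,0].astype(int),h[...,1],h[...,2]
    h0={'blue':109,'yellow':26,'red':0,'green':70,'orange':14,'purple':140}[col]
    d=np.abs((H-h0+90)%180-90);return ((d<7)&(S>170)&(V>100)).astype(np.uint8)
E
python3 - <<'E'
from h import *
from scipy.optimize import least_squares
seeds={'blue':((301,200),(246,186)),'yellow':((213,190),(323,181)),'red':((428,205),(142,212)),'green':((130,158),(411,203)),'purple':((302,150),(263,260)),'orange':((390,275),(167,146))}
ims={n:cv2.imread(f'pics/{n}0.png') for n in('scene','top')}
for c,(a,b) in seeds.items():
    ms={}
    for n,uv in zip(ims,(a,b)):
        m=mask(ims[n],c);k,l,st,ce=cv2.connectedComponentsWithStats(m)
        i=l[uv[1],uv[0]]
        if i==0: print(c,n,'miss',cv2.cvtColor(ims[n],cv2.COLOR_BGR2HSV)[uv[1],uv[0]]);continue
        ms[n]=cv2.morphologyEx((l==i).astype(np.uint8),cv2.MORPH_CLOSE,np.ones((3,3)))
        print(c,n,st[i],ce[i])
    # fit silhouette of 72mm x24mm cylinder: convex hull compare
    th=np.linspace(0,2*np.pi,60,endpoint=False)
    def hullmask(n,X,shape):
        P=[proj(n,[X[0]+.036*np.cos(t),X[1]+.036*np.sin(t),z]) for z in(X[2],X[2]-.024) for t in th]
        h=cv2.convexHull(np.array(P,np.float32));o=np.zeros(shape,np.uint8)
        cv2.fillConvexPoly(o,np.round(h*16).astype(np.int32),1,shift=4);return o
    if len(ms)<2: continue
    x0=atz('top',b,.125)
    from scipy.optimize import minimize
    f=lambda X:sum(np.sum(hullmask(n,X,ms[n].shape)!=ms[n]) for n in ms)
    r=minimize(f,x0,method='Nelder-Mead',options=dict(initial_simplex=x0+np.array([[0,0,0],[.01,0,0],[0,.01,0],[0,0,.01]]),xatol=1e-4))
    print('  ',c,r.x.round(4),r.fun,'reach',np.hypot(*r.x[:2]).round(3))
E
```

```text
blue scene [ 278  185   46   44 1591] [300.57510999 206.14142049]
blue top [ 227  167   37   37 1060] [245.39528302 185.11320755]Traceback (most recent call last):
  File "<stdin>", line 23, in <module>
    res = _minimize_neldermead(fun, x0, args, callback, bounds=bounds,
                               **options)
    fxcc = func(xcc)
    fx = function(np.copy(x), *(wrapper_args + args))
  File "<stdin>", line 22, in <lambda>
  File "<stdin>", line 22, in <genexpr>
  File "<stdin>", line 16, in hullmask
  File "h.py", line 9, in proj
    p=camera_params(n);q=p['intrinsics']@(p['R']@np.asarray(X)+p['t']);return q[:2]/q[2]
ValueError: time passes only in moves, steps and waits
```

```bash
python3 - <<'E'
import cv2
a=cv2.imread('pics/scene0.png')[130:290,100:470]
cv2.imwrite('pics/crop0.png',cv2.resize(a,None,fx=2.1,fy=2.1,interpolation=3))
E
```

```text
(no output)
```

View pics/crop0.png

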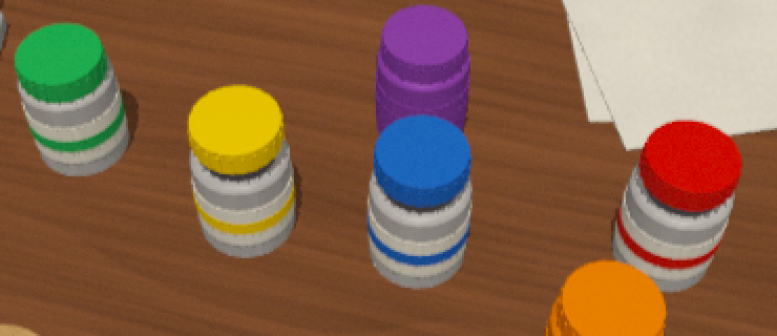

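The crop shows a blue lid and a yellow lid on white and grey tins, each with a matching band and a dark neck showing. These are the ones meant. I'll cache the calibration and redo the fit.

```bash
sed -i 's/^from station import camera_params/from station import camera_params as _cp\nfrom functools import lru_cache\ncamera_params=lru_cache(None)(_cp)/; s/(S>170)&(V>100)/(S>140)\&(V>70)/' h.py
cat > fit.py <<'E'
from h import *
from scipy.optimize import minimize
th=np.linspace(0,2*np.pi,60,endpoint=False)
def hullmask(n,X,shape):
    P=[proj(n,[X[0]+.036*np.cos(t),X[1]+.036*np.sin(t),z]) for z in(X[2],X[2]-.024) for t in th]
    h=cv2.convexHull(np.array(P,np.float32));o=np.zeros(shape,np.uint8)
    cv2.fillConvexPoly(o,np.round(h*16).astype(np.int32),1,shift=4);return o
def fit(ims,seeds,cols):
  for c in cols:
    a,b=seeds[c];ms={}
    for n,uv in zip(('scene','top'),(a,b)):
        m=mask(ims[n],c);k,l,st,ce=cv2.connectedComponentsWithStats(m)
        i=l[uv[1],uv[0]]
        if i==0: print(c,n,'miss',cv2.cvtColor(ims[n],cv2.COLOR_BGR2HSV)[uv[1],uv[0]]);continue
        ms[n]=cv2.morphologyEx((l==i).astype(np.uint8),cv2.MORPH_CLOSE,np.ones((3,3)))
        print(c,n,st[i],ce[i].round(1))
    if len(ms)<2: continue
    x0=atz('top',b,.125)
    f=lambda X:sum(np.sum(hullmask(n,X,ms[n].shape)!=ms[n]) for n in ms)
    r=minimize(f,x0,method='Nelder-Mead',options=dict(initial_simplex=x0+np.array([[0,0,0],[.01,0,0],[0,.01,0],[0,0,.01]]),xatol=1e-4))
    print('  ',c,r.x.round(4),r.fun,'reach',np.hypot(*r.x[:2]).round(3))
seeds={'blue':((301,200),(246,186)),'yellow':((213,190),(323,181)),'red':((428,205),(142,212)),'green':((130,158),(411,203)),'purple':((302,150),(263,260)),'orange':((390,275),(167,146))}
E
python3 - <<'E'
from fit import *
fit({n:cv2.imread(f'pics/{n}0.png') for n in('scene','top')},seeds,['blue','yellow','red','green','orange','purple'])
E
```

```text
blue scene [ 278  185   46   44 1625] [300.5 206.2]
blue top [ 227  166   37   39 1127] [245.3 185. ]
   blue [0.5414 0.0692 0.1265] 247.0 reach 0.546
yellow scene [ 189  170   47   44 1606] [211.9 191.3]
yellow top [ 303  161   40   39 1209] [322.4 179.6]
   yellow [ 0.5506 -0.0765  0.1297] 141.0 reach 0.556
red scene [ 404  188   49   43 1669] [428.4 208.7]
red top [ 120  192   41   40 1271] [140.2 211.7]
   red [0.4911 0.2655 0.1265] 219.0 reach 0.558
green scene [ 107  142   44   37 1272] [128.6 159.6]
green top [ 393  185   38   37 1105] [411.4 203.2]
   green [ 0.5076 -0.2477  0.1104] 338.0 reach 0.565
orange scene [     0      0    560    420 186072] [271.  214.4]
orange top [     0     14    560    406 141028] [309.4 221.5]
   orange [0.631  0.1723 0.255 ] 337963.0 reach 0.654
purple scene [ 279  133   45   60 2140] [300.9 161.4]
purple top miss [141 131 191]
```

```bash
cat > d.py <<'E'
import sys,numpy as np
from station import arm
from scipy.spatial.transform import Rotation as Ro
s=arm.get_state();R=Ro.from_euler('xyz',s['ee_rot'])
g=np.array(eval(sys.argv[1]))
print('t',s['t'],'pos',s['eef_pos'].round(4),'F',np.round(s['force'],2),'w',round(s['width'],4),'rpy',s['ee_rot'].round(4),'shift',R.inv().apply(g-s['eef_pos']).round(4))
E
python3 d.py '[.5414,.0692,.2]'
```

```text
t 0.1 pos [0.1543 0.6567 0.2257] F [-0.46  0.23 -0.38] w 0.0874 rpy [-3.1415e+00 -1.5000e-03 -1.8016e+00] shift [ 0.4833 -0.5112  0.0265]
```

```bash
python3 -m handwheel '[[[0,0.04,-0.042,0],[0,0.4833,-0.5112,0.01,0],[0,0.4833,-0.5112,0.0265,0]]]' 2>&1 | tail -3; python3 d.py '[.5414,.0692,.2]'
```

```text
validation failed for argument at $[0]...
t 0.1 pos [0.1543 0.6567 0.2257] F [-0.46  0.23 -0.38] w 0.0874 rpy [-3.1415e+00 -1.5000e-03 -1.8016e+00] shift [ 0.4833 -0.5112  0.0265]
```

My first row had only four numbers, so the call was refused whole. I'll resend it correctly.

```bash
python3 -m handwheel '[[[0,0.483,-0.511,0,0],[0,0.483,-0.511,0,0],[0,0.483,-0.511,0,0],[0,0.483,-0.511,0,0],[0,0.483,-0.511,0,0],[0,0.483,-0.511,0,0],[0,0.483,-0.511,0,0],[0,0.483,-0.511,0,0],[0,0.483,-0.511,0,0],[0,0.483,-0.511,0,0],[0,0.483,-0.511,0,0],[0,0.483,-0.511,0,0],[0,0.483,-0.511,0,0],[0,0.483,-0.511,0,0],[0,0.483,-0.511,0,0],[0,0.483,-0.511,0,0],[0,0.483,-0.511,0,0],[0,0.483,-0.511,0.02,0],[0,0.483,-0.511,0.02,0],[0,0.483,-0.511,0.02,0]]]' 30 2>&1 | tail -3; python3 d.py '[.5414,.0692,.14]'
```

```text
ee_rot: [3.139, -0.003, -1.803]
force: [-0.1, 1.2, -1.0]
width: 0.0003
t 1.7667 pos [0.5403 0.0688 0.2054] F [-0.1   1.24 -1.05] w 0.0003 rpy [ 3.1391 -0.0033 -1.803 ] shift [-0.0009 -0.0012  0.0654]
```

```bash
python3 - <<'E'
from station import arm, grab_frame, camera_params
import cv2,numpy as np
from scipy.spatial.transform import Rotation as Ro
s=arm.get_state();im=grab_frame('wrist');cv2.imwrite('pics/w1.png',im)
p=camera_params('wrist');T=p['tool_from_camera'];R=Ro.from_euler('xyz',s['ee_rot']).as_matrix()
for c,X in dict(blue=[.5414,.0692,.1265],yellow=[.5506,-.0765,.1297]).items():
    th=np.linspace(0,6.28,40);C=np.array([[X[0]+.036*np.cos(t),X[1]+.036*np.sin(t),X[2]] for t in th]+[X])
    q=(R.T@(C-s['eef_pos']).T); q=T[:3,:3].T@(q-T[:3,3:]); uv=(p['intrinsics']@q);uv=(uv[:2]/uv[2]).T
    cv2.polylines(im,[uv[:-1].astype(int)],True,(255,255,255),1);print(c,uv[-1])
cv2.imwrite('pics/w1b.png',im)
E
```

```text
blue [279.21362733 216.79742364]
yellow [467.75054099 163.34806082]
```

View pics/w1b.png

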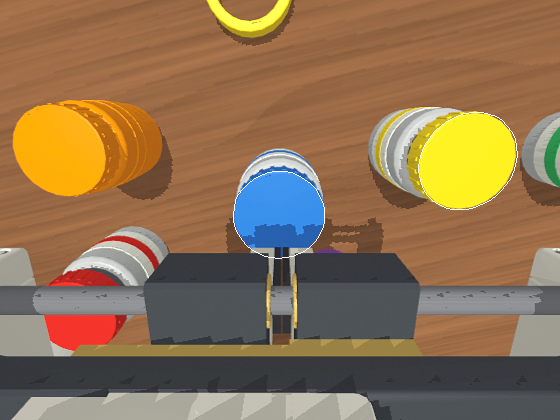

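The wrist picture (tool over the blue lid, centre about (279,215)) matches the projected circles for blue and for yellow (467,160). The fit is confirmed, so I'll go down to just above the blue lid.

```bash
python3 -m handwheel '[[[0,-0.001,-0.001,0.03,0],[0,-0.001,-0.001,0.055,0],[0,-0.001,-0.001,0.07,0],[0,-0.001,-0.001,0.072,0],[0,-0.001,-0.001,0.072,0]]]' | tail -2; python3 d.py '[.5414,.0692,.113]'
```

```text
force: [0.2, 0.1, 0.3]
width: 0.0003
t 2.2333 pos [0.5415 0.0712 0.1347] F [0.16 0.08 0.3 ] w 0.0003 rpy [ 3.1403e+00 -3.1000e-03 -1.7994e+00] shift [ 0.0019 -0.0004  0.0218]
```

```bash
python3 -m handwheel '[[[0,0.002,0,0.002,0],[0,0.002,0,0.004,0],[0,0.002,0,0.006,0],[0,0.002,0,0.008,0],[0,0.002,0,0.010,0],[0,0.002,0,0.012,0],[0,0.002,0,0.014,0],[0,0.002,0,0.014,0]]]' | tail -2; python3 d.py '[.5414,.0692,.113]'
```

```text
force: [-1.3, 1.6, 3.0]
width: 0.0005
t 2.9 pos [0.5417 0.0696 0.1215] F [-1.31  1.59  2.96] w 0.0005 rpy [-3.1414e+00 -1.9000e-03 -1.7993e+00] shift [0.0005 0.0002 0.0085]
```

```bash
python3 -m handwheel '[[[0,0,0,0.0015,0],[0,0,0,0.003,0],[0,0,0,0.0045,0],[0,0,0,0.006,0],[0,0,0,0.006,0]]]' | tail -2; python3 d.py '[.5414,.0692,.113]'
```

```text
force: [-1.6, 1.2, 3.7]
width: 0.0004
t 3.3167 pos [0.5417 0.0697 0.1161] F [-1.58  1.21  3.7 ] w 0.0004 rpy [-3.1410e+00 -1.5000e-03 -1.7993e+00] shift [0.0005 0.0002 0.0031]
```

```bash
python3 -m handwheel '[[[0,0,0,0.001,0],[0,0,0,0.002,0],[0,0,0,0.003,0],[0,0,0,0.003,0]]]' | tail -2; python3 d.py '[.5414,.0692,.113]'
```

```text
force: [-5.6, 1.0, 10.3]
width: 0.0006
t 3.65 pos [0.5419 0.0696 0.1143] F [-5.58  1.03 10.29] w 0.0006 rpy [-3.1402e+00 -1.3000e-03 -1.7990e+00] shift [0.0005 0.0004 0.0013]
```

```bash
python3 -m handwheel '[[[0,0,0,0.001,0],[0,0,0,0.0015,0],[0,0,0,0.002,0],[0,0,0,0.002,0]]]' | tail -2; python3 d.py '[.5414,.0692,.113]'
```

```text
force: [-6.9, 0.9, 17.5]
width: 0.0007
t 3.9833 pos [0.5423 0.0696 0.1143] F [-6.87  0.92 17.49] w 0.0007 rpy [-3.1388e+00 -9.0000e-04 -1.7984e+00] shift [0.0006 0.0008 0.0013]
```

The lid stays at 0.114 under 17.5 N, so the blue lid is on its stop. I'll lift and look.

```bash
python3 -m handwheel '[[[0,0,0,-0.003,0],[0,0,0,-0.02,0],[0,0,0,-0.05,0],[0,0,0,-0.07,0],[0,0,0,-0.07,0]]]' | tail -2; python3 d.py '[.5506,-.0765,.18]'
```

```text
force: [0.7, 0.3, 0.1]
width: 0.0004
t 4.4 pos [0.5446 0.0703 0.189 ] F [0.73 0.31 0.11] w 0.0004 rpy [-3.1323e+00  2.7000e-03 -1.7977e+00] shift [ 0.1418 -0.0388  0.0089]
```

```bash
python3 -m handwheel '[[[0,0.142,-0.039,0,0],[0,0.142,-0.039,0,0],[0,0.142,-0.039,0,0],[0,0.142,-0.039,0,0],[0,0.142,-0.039,0,0],[0,0.142,-0.039,0,0],[0,0.142,-0.039,0,0]]]' | tail -2; python3 d.py '[.5506,-.0765,.14]'
python3 - <<'E'
from fit import *
from station import grab_frame
ims={n:grab_frame(n) for n in('scene','top')}
for n in ims: cv2.imwrite(f'pics/{n}1.png',ims[n])
cv2.imwrite('pics/both1.png',np.vstack([cv2.resize(ims['scene'][80:330,60:500],None,fx=1.2,fy=1.2),cv2.resize(ims['top'][100:320,80:520],None,fx=1.2,fy=1.2)]))
E
```

```text
force: [0.1, 0.4, -0.4]
width: 0.0002
t 4.9833 pos [ 0.5505 -0.0769  0.1886] F [ 0.1   0.42 -0.36] w 0.0002 rpy [-3.1327e+00  2.7000e-03 -1.7986e+00] shift [-0.0002  0.0005  0.0486]
```

View pics/both1.png

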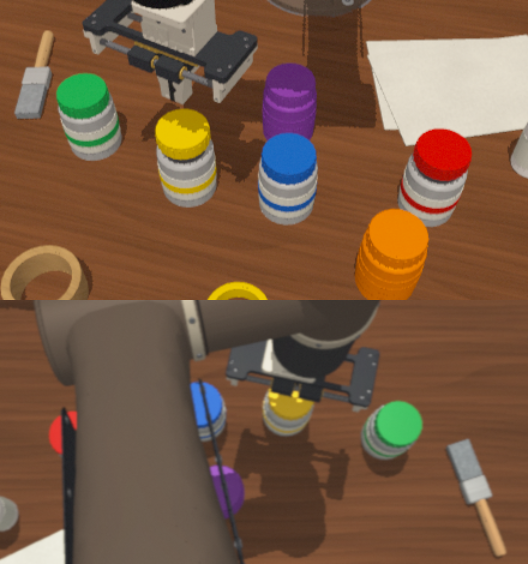

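The blue lid is now down against its tin with no dark neck showing, and the tin is upright at (287,180) in the upper picture. The tool stands above the yellow lid, so I'll go down on it.

```bash
python3 -m handwheel '[[[0,0,0,0.025,0],[0,0,0,0.045,0],[0,0,0,0.050,0],[0,0,0,0.050,0]]]' | tail -2; python3 d.py '[.5506,-.0765,.12]'
```

```text
force: [-0.5, -0.1, 1.0]
width: 0.0004
t 5.4167 pos [ 0.5502 -0.0754  0.1374] F [-0.51 -0.14  0.98] w 0.0004 rpy [-3.1355e+00  1.5000e-03 -1.7957e+00] shift [ 0.001  -0.0006  0.0174]
```

```bash
python3 -m handwheel '[[[0,0.001,0,0.002,0],[0,0.001,0,0.004,0],[0,0.001,0,0.006,0],[0,0.001,0,0.008,0],[0,0.001,0,0.010,0],[0,0.001,0,0.012,0],[0,0.001,0,0.014,0],[0,0.001,0,0.016,0],[0,0.001,0,0.018,0],[0,0.001,0,0.018,0]]]' | tail -2; python3 d.py '[.5506,-.0765,.114]'
```

```text
force: [-0.9, 1.7, 3.1]
width: 0.0004
t 6.25 pos [ 0.5505 -0.0763  0.12  ] F [-0.91  1.66  3.14] w 0.0004 rpy [-3.1343e+00  1.9000e-03 -1.7956e+00] shift [ 0.0002 -0.0001  0.006 ]
```

```bash
python3 -m handwheel '[[[0,0,0,0.0015,0],[0,0,0,0.003,0],[0,0,0,0.0045,0],[0,0,0,0.006,0],[0,0,0,0.007,0],[0,0,0,0.007,0]]]' | tail -2; python3 d.py '[.5506,-.0765,.114]'
```

```text
force: [-4.5, 2.3, 11.4]
width: 0.0005
t 6.75 pos [ 0.5507 -0.0763  0.1143] F [-4.52  2.25 11.43] w 0.0005 rpy [-3.1335e+00  2.0000e-03 -1.7953e+00] shift [0.0002 0.     0.0003]
```

```bash
python3 -m handwheel '[[[0,0,0,0.001,0],[0,0,0,0.0015,0],[0,0,0,0.002,0],[0,0,0,0.002,0]]]' | tail -2; python3 d.py '[.5506,-.0765,.114]'; python3 -m handwheel '[[[0,0,0,-0.003,0],[0,0,0,-0.02,0],[0,0,0,-0.05,0],[0,0,0,-0.09,0],[0,0,0,-0.11,0],[0,0,0,-0.11,0]]]' | tail -2; python3 d.py '[.154,.657,.226]'
```

```text
force: [-7.1, 2.4, 16.5]
width: 0.0003
t 7.0833 pos [ 0.551  -0.0764  0.1143] F [-7.1   2.42 16.5 ] w 0.0003 rpy [-3.1320e+00  2.0000e-03 -1.7948e+00] shift [0.0001 0.0004 0.0003]
force: [0.3, 0.2, -0.1]
width: 0.0005
t 7.5833 pos [ 0.5527 -0.0765  0.23  ] F [ 0.3   0.15 -0.15] w 0.0005 rpy [-3.1233  0.0042 -1.7941] shift [-0.627   0.5513 -0.0034]
```

Yellow stopped at 0.1143 under 16.5 N. I'll move the arm clear so both cameras see all the tins.

```bash
python3 -m handwheel '[[[0,-0.62,0.55,0,0],[0,-0.62,0.55,0,0],[0,-0.62,0.55,0,0],[0,-0.62,0.55,0,0],[0,-0.62,0.55,0,0],[0,-0.62,0.55,0,0],[0,-0.62,0.55,0,0],[0,-0.62,0.55,0,0],[0,-0.62,0.55,0,0],[0,-0.62,0.55,0,0],[0,-0.62,0.55,0,0],[0,-0.62,0.55,0,0],[0,-0.62,0.55,0,0],[0,-0.62,0.55,0,0],[0,-0.62,0.55,0,0],[0,-0.62,0.55,0,0],[0,-0.62,0.55,0,0],[0,-0.62,0.55,0,0],[0,-0.62,0.55,0,0],[0,-0.62,0.55,0,0]]]' | tail -2; python3 d.py '[.154,.657,.226]'
python3 - <<'E'
from fit import *
from station import grab_frame
ims={n:grab_frame(n) for n in('scene','top')}
for n in ims: cv2.imwrite(f'pics/{n}2.png',ims[n])
cv2.imwrite('pics/both2.png',np.vstack([cv2.resize(ims['scene'][80:330,60:500],None,fx=1.2,fy=1.2),cv2.resize(ims['top'][100:320,80:520],None,fx=1.2,fy=1.2)]))
fit(ims,seeds,['blue','yellow','red','green'])
E
```

```text
force: [1.5, -0.7, 0.2]
width: 0.0004
t 9.25 pos [0.1522 0.6519 0.2219] F [ 1.52 -0.68  0.18] w 0.0004 rpy [-3.1232  0.0039 -1.7937] shift [-0.0054 -0.0007 -0.004 ]
blue scene [ 278  191   46   43 1554] [300.1 211.6]
blue top [ 228  169   37   37 1094] [245.8 186.9]
   blue [0.5401 0.0696 0.1142] 303.0 reach 0.545
yellow scene [ 190  177   46   42 1537] [212.8 197.1]
yellow top [ 303  163   39   39 1170] [321.8 181.7]
   yellow [ 0.5504 -0.0762  0.1154] 174.0 reach 0.556
red scene [ 404  188   50   43 1672] [428.4 208.7]
red top [ 120  192   41   40 1272] [140.2 211.7]
   red [0.4923 0.2658 0.1257] 204.0 reach 0.559
green scene [ 107  142   44   37 1271] [128.6 159.6]
green top [ 393  185   38   37 1106] [411.4 203.2]
   green [ 0.5067 -0.2478  0.1096] 335.0 reach 0.564
```

View pics/both2.png

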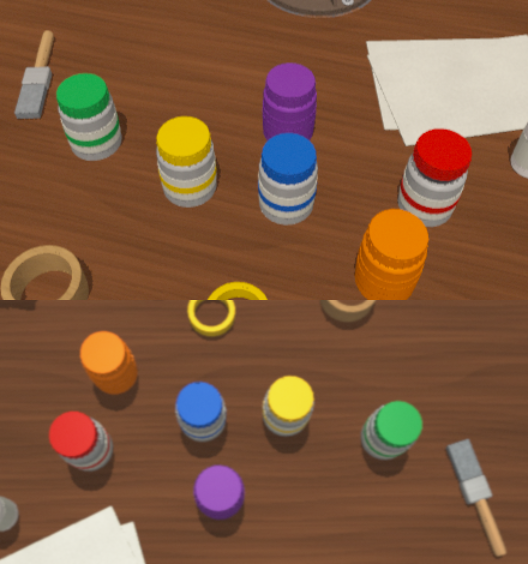

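The blue lid at (288,160) and the yellow lid at (184,142) are down with no neck showing. The red lid (441,155) is unmoved and still proud, and all the tins are upright. Handing in.

```bash
python3 -c "
from station import arm
print(arm.job_done())"
```

```text
the job is handed in; nothing more can be done
None
```

I pressed the blue lid and then the yellow lid straight down with the closed fingers. Each stopped firmly with the TCP at 0.1143 m, under 17.5 N for blue and 16.5 N for yellow. I then moved the arm clear and handed the job in at about 9.4 s of the 38 s allowed.

- **Lid heights:** The last camera fit put the blue lid top at 114.2 mm and the yellow at 115.4 mm, against 114 mm when home; the camera calibration is good to about 2 mm.
- **Other tins:** The red lid is still proud, at about 126 mm, and it and the green tin show at the same pixels as at the start. All four tins are upright.
- **Disagreements:** The fit read the shut green lid at about 110 mm, where 114 mm would be expected, so single camera heights can be a few millimetres out. While pressing, a sideways force of about 7 N built up, but the tins moved by no more than about 1 mm by the camera fit.
- **Refused call:** My first move was refused because one row was one number short. Nothing moved.

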